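# Set and start a light countertop timer

### The arm

A 6-joint arm with a two-finger parallel gripper is mounted at the origin on a cart in front of the work surface, level with it; the furniture and walls round the work are solid. World frame = base frame: x ahead of the robot, y to its left, z up, the work surface at z = 0. Lengths are in m, angles in rad, forces in N, time in s.
With the tool pointing down it reaches from about 0.375 to 0.75 m from the base axis. Payload 9 kg.
Tool frame: the origin (TCP) lies at the very end of the fingers, on their centre line; the grasp point (between the pads) lies 19 mm behind it; z points along the fingers, y is the line along which they close (so a half turn about z gives the same grasp; the last joint's range is limited). The gripper opens to 85 mm and grips with 20 to 120 N. Pads are 22 mm wide; open, the fingers measure 114 mm over their backs; the gripper's body (76 mm by 85 mm) begins 54 mm behind the grasp point. The pads swing forward as they close: fully open they stand 13 mm farther back than shut.
Start: joints at [-1.451, 0.104, 0.097, 1.564, 0, 1.353], TCP at [0.199, -0.566, 0.231] pointing down, gripper open.
Joint ranges: [-2.99, 2.99], [-0.84, 1.86], [-1.1, 1.16], [-1.84, 2.11], [-1.51, 1.56], [-3.14, 3.14]. Speed limits (rad/s): [2.22, 2.22, 2.57, 3.14, 3.14, 3.14].

### API

Orientations are given as a unit quaternion [w, x, y, z].
In Python, from bench import manip, claw, solve_ik, imaging, ticket gives the robot as it stands. Calls block until the motion is done:
- manip.goto(position, orientation): joint-space move of the TCP to a pose.
- manip.move_l(position, velocity=0.15, frame=None): straight line of the TCP; frame=None keeps the orientation; velocity is the mean speed in m/s.
- manip.move_joints(angles): joint-space move.
- claw.gripper_to(opening): finger opening in m; the grip force is fixed at half the most; returns when the fingers have stopped.
- manip.hold(seconds).
- solve_ik(position, orientation): joint angles nearest the present ones, or None.
- imaging.get_image(name): name is "side" or "top" or "wrist"; returns a dict with "image" (480x640x3 uint8, blue, green, red), "range_z" (480x640 float32, m along the optical axis (not along the pixel's ray), 0 where there is no reading), "vfov" (degrees; the focal length in pixels is half the picture's height over the tangent of half this angle, whatever the lens; pixels are square), "cx", "cy" (the principal point, pixels), "rvec" (rotation vector, rad) and "tvec" (3), from world to camera coordinates, as OpenCV has them. Camera axes: x right, y down, z forward; pixel columns grow to the right and rows downward; lengths in m; the calibration is good to about 2 mm. A picture is of the moment at which its call begins.
A pose or a line that the arm cannot do raises manip.MotionError and nothing moves.
- ticket.close_job(): hands the job in; it is judged then, once.
Readings, each from a call of its own:
- manip.read_time_s(): time.
- manip.read_joint_positions(): joint angles.
- manip.read_joint_vel(): joint speeds.
- manip.read_tau(): joint torques, N m.
- manip.read_tcp_pos(): TCP position.
- manip.read_eef_rot(): TCP orientation.
- manip.read_wrist_force(): force on the tool from outside, world axes, zero at the start.
- manip.read_moment(): the same for the moment, N m.
- manip.read_finger_gap(): finger opening in m.
- manip.read_grasp_force(): force on a finger pad.
Only numpy, scipy, OpenCV 4.12 (cv2) and the standard library are available. Lean on these libraries where they do the work, as an engineer would, in place of code of your own. Each camera call takes 0.05 s, during which the arm holds its last target. There are 200 camera calls.

### The job

Set the tasting timer: turn its yellow knob clockwise until the black pointer meets the red tab, pressing the knob down firmly while you turn, because the case is light and the knob stiff, and the case must stay where it stands without spinning round. Then start it: push the sprung black-ball lever over towards the green dot, hold it well over for two seconds, and let it spring back upright. Leave the three jars alone.

Things in the scene. Friction and masses are not known exactly. Their poses are not given: they have to be found in the camera images.
- timer: Loose white timer, about 0.6 kg. Origin on the knob's axis at the underside, z up. Main case 106 x 112 mm, x -53 to +53, y -60 to +52; black dial plate on top at z = 47 mm. A lower ledge, 96 mm wide, top at z = 30 mm, runs on to y = -130 mm and carries the lever. Rubber feet (friction about 0.5) 37 mm either side of x = 0, at y = +42 and -62. Pushed sideways it slides above about 2 N.
- dial_grip (a point): Where to pinch the yellow knob: on its axis, z = 80 mm of the timer. Grip bar 56 mm long, 16 thick, from z = 57 to 91 mm, on a round skirt 60 mm across with its top at z = 58 mm. Site x axis: along the bar towards the pointer; y: across the bar (the way to pinch); z up. The knob sinks up to 3 mm on a spring, 6 N per mm, then meets its stop.
- dial (a joint): Knob angle, rad: grows clockwise seen from above, 0 to 5.2 between end stops; at 0 the pointer lies along the timer's +x. Friction 0.36 N m; stays where left. The feet alone resist turning with only 0.15 to 0.3 N m, so unpressed the case spins with the knob; pressing the knob down with 12 N or more holds the case.
- pointer (a point): Tip of the black pointer of the knob, 36 mm from its axis, on the skirt (z = 55 mm).
- red_tab (a point): Inner end of the red tab (10 x 11 mm) on the dial plate, 36 mm from the knob's axis (z = 51 mm): where the pointer tip must come to lie over. It has been set beforehand, cannot be knocked, and differs from run to run.
- tab_ring (a joint): Angle of the red tab, rad, counted as the knob's: the pointer stands at the tab when dial equals this.
- timer_lever_foot (a point): Pivot of the lever, on the ledge at x = 0, y = -95, z = 30 mm of the timer. Use it to see whether the case has turned or slid.
- lever_ball (a point): Centre of the lever's black ball, 17 mm across, 44 mm above the pivot (z = 74 mm of the timer when upright), on a rod 8 mm thick.
- lever (a joint): Lean of the lever, rad: 0 upright (its spring brings it back there), positive when leaning along the timer's -y, away from the knob, towards the green dot on the ledge's outer end; stops at -0.6 and +0.6. Well over means more than 0.35. Spring 0.09 N m per rad, so about 1 N at the ball.
- jam: Jam jar with a red lid, 75 mm across, 92 mm high; origin at the middle of its underside. A bystander.
- honey: Honey jar with a yellow lid, 68 mm across, 112 mm high; origin at the middle of its underside. A bystander.
- olives: Jar of olives with a yellow lid, 65 mm across, 94 mm high; origin at the middle of its underside. A bystander.

How it is judged:
On the way, in this order (a step that is already met when the one before it is completed fails the run):
1. the pointer is turned to the red tab (within 5 mm) (horizontal distance between pointer and red_tab below 0.005 m), for 0.3 s.
2. the lever is held well over towards the green dot (more than 0.35 rad) for a second (value of joint lever above 0.35 rad), for 1 s.
At the end, for the whole second after the job is handed in: The pointer tip stands within 5 mm of the red tab, the lever has come back upright (within 0.08 rad), and the timer stands level and at rest where it stood, its lever pivot within 20 mm of the start (horizontal distance between pointer and red_tab below 0.005 m and value of joint lever between -0.08 and 0.08 rad and distance of timer_lever_foot from where it was at the start of the episode below 0.02 m and angle between timer's own z axis and vertical below 0.05 rad and linear speed of timer below 0.01 m/s); the robot touches nothing.
It fails at once if the timer's case turned or slid: its lever pivot more than 20 mm from the start (distance of timer_lever_foot from where it was at the start of the episode above 0.02 m).
It fails at once if the timer tipped by more than 0.2 rad (angle between timer's own z axis and vertical above 0.2 rad).
It fails at once if one of the three jars pushed more than 15 mm (distance of any of jam, honey, olives from where it was at the start of the episode above 0.015 m).
It also fails if it takes over 72 s, if anything falls off the work surface, if the arm or the gripper's body presses on something with over 40 N, if the wrist force passes 120 N, or if a joint passes its speed limit or range.

## Working session

There is one attempt and no reset: what is moved stays moved. The work goes in short steps, each a Python script; the robot and the scene stay as the last script left them, time stands still between calls to the robot, and variables do not carry over. Pictures are saved under pics/ and viewed, at most 10 in all, crops included, and the job is handed in when it is done.

```bash
ls; mkdir -p pics
cat > h.py <<'E'
import numpy as np,cv2,pickle
from bench import manip, claw, solve_ik, imaging, ticket
def snap(n,f):
    d=imaging.get_image(n); pickle.dump(d,open(f'pics/{f}.pkl','wb')); cv2.imwrite(f'pics/{f}.png',d['image']); return d
def load(f): return pickle.load(open(f'pics/{f}.pkl','rb'))
def cam(d):
    h=d['image'].shape[0]; f=h/2/np.tan(np.radians(d['vfov'])/2); R=cv2.Rodrigues(np.array(d['rvec'],float))[0]; return f,R,np.array(d['tvec'],float).ravel()
def ray_z(d,u,v,z):
    f,R,t=cam(d); c=-R.T@t; r=R.T@np.array([(u-d['cx'])/f,(v-d['cy'])/f,1]); return c+r*(z-c[2])/r[2]
def rng(d,u,v):
    f,R,t=cam(d); z=d['range_z'][int(v),int(u)]; return R.T@(z*np.array([(u-d['cx'])/f,(v-d['cy'])/f,1])-t)
def crop(d,u0,u1,v0,v1,k,f): cv2.imwrite(f'pics/{f}.png',cv2.resize(d['image'][v0:v1,u0:u1],None,fx=k,fy=k,interpolation=cv2.INTER_CUBIC))
E
python3 - <<'E'
from h import *
a=snap('top','top0')
print(manip.read_time_s(),cam(a))
E
```

```text
pics
0.05 (np.float64(582.6270602338749), array([[-0.02912235, -0.99954679,  0.00762221],
       [-0.9809451 ,  0.02711332, -0.19238395],
       [ 0.19209009, -0.01307965, -0.98129013]]), array([-0.08857313,  0.65837941,  1.07124726]))
```

View pics/top0.png

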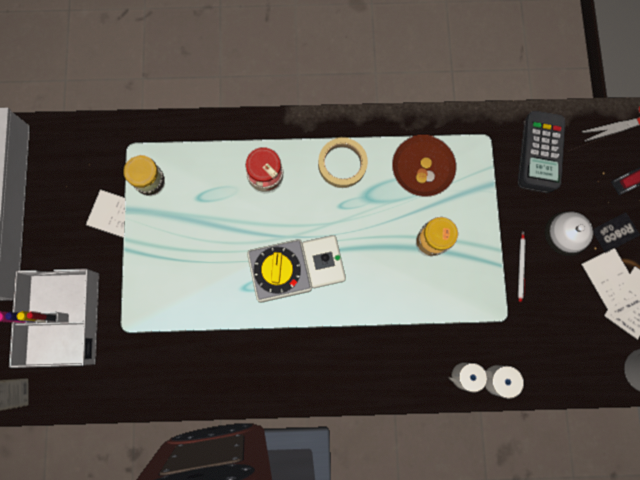

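Run:
```python
from h import *
crop(load('top0'),240,355,225,310,6,'c0')
```

```text
(no output)
```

View pics/c0.png

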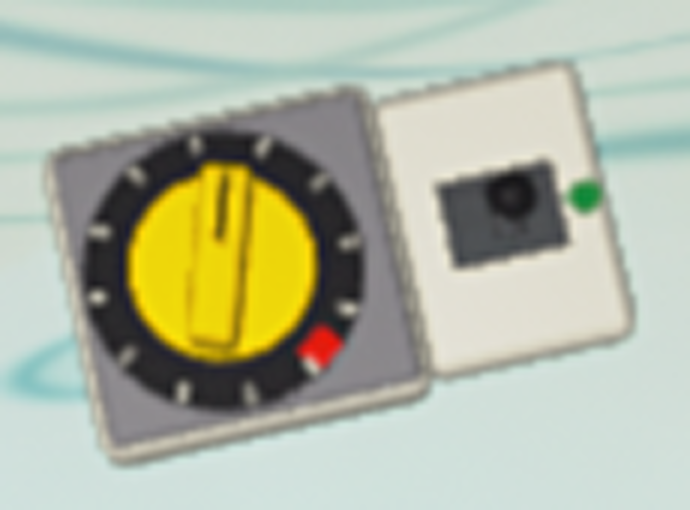

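Run:
```python
from h import *
d=load('top0')
P=lambda u,v,z:ray_z(d,240+u/6,225+v/6,z)
print('c',P(222,264,.058),'ball',P(512,194,.078),'green',P(585,196,.03),'tab',P(318,348,.051))
print('jars',rng(d,145,170),rng(d,264,165),rng(d,440,235))
print(manip.read_eef_rot())
c=P(222,264,.058)
f,R,t=cam(snap('wrist','w_s'));print('wristcam in world',-R.T@t,R[2],manip.read_tcp_pos())
```

```text
c [ 0.58453626 -0.05196879  0.058     ] ball [ 0.60172558 -0.14533696  0.078     ] green [ 0.60754035 -0.17186022  0.03      ] tab [ 0.55727808 -0.08215957  0.051     ]
jars [0.78011094 0.19832286 0.09215404] [ 0.78439738 -0.03198036  0.09107089] [ 0.63246514 -0.35885232  0.11357433]
[-6.66773780e-04  9.85774398e-01  1.68072574e-01  3.81685174e-05]
wristcam in world [ 0.26721912 -0.54154255  0.37249587] [-0.26697964 -0.09291684 -0.95921235] [ 0.19881083 -0.5657878   0.23058913]
```

```bash
cat >> h.py <<'E'
def q(a): return np.array([0,np.cos(a/2),np.sin(a/2),0])  # tool down, tool x at world angle a
E
python3 - <<'E'
from h import *
c=np.array([.5845,-.052,.08])
for a in np.arange(-3,3.2,.5):
    j=solve_ik(c-[0,0,.02],q(a)); print(round(a,1), None if j is None else np.round(j,2))
manip.goto([.60,-.075,.25],q(0.0))
d=snap('wrist','w1'); print(manip.read_time_s())
E
```

```text
-3.0 [-0.31  0.11 -0.21  1.25  0.   -0.45]
-2.5 [-0.31  0.11 -0.21  1.25  0.   -0.95]
-2.0 [-0.31  0.11 -0.21  1.25  0.   -1.45]
-1.5 [-0.31  0.11 -0.21  1.25  0.   -1.95]
-1.0 [-0.31  0.11 -0.21  1.25  0.   -2.45]
-0.5 [-0.31  0.11 -0.21  1.25  0.   -2.95]
0.0 [-0.31  0.11 -0.21  1.25  0.    2.83]
0.5 [-0.31  0.11 -0.21  1.25  0.    2.33]
1.0 [-0.31  0.11 -0.21  1.25  0.    1.83]
1.5 [-0.31  0.11 -0.21  1.25  0.    1.33]
2.0 [-0.31  0.11 -0.21  1.25  0.    0.83]
2.5 [-0.31  0.11 -0.21  1.25  0.    0.33]
3.0 [-0.31  0.11 -0.21  1.25  0.   -0.17]
2.4167
```

View pics/w1.png

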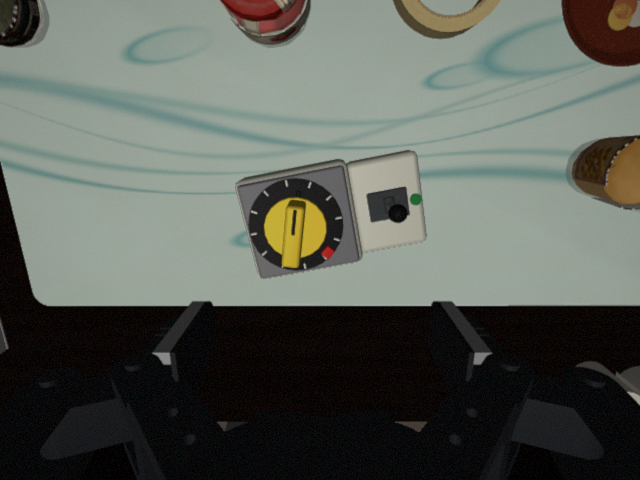

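Run:
```python
from h import *
crop(load('w1'),230,435,145,285,3.9,'c1')
```

```text
(no output)
```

View pics/c1.png

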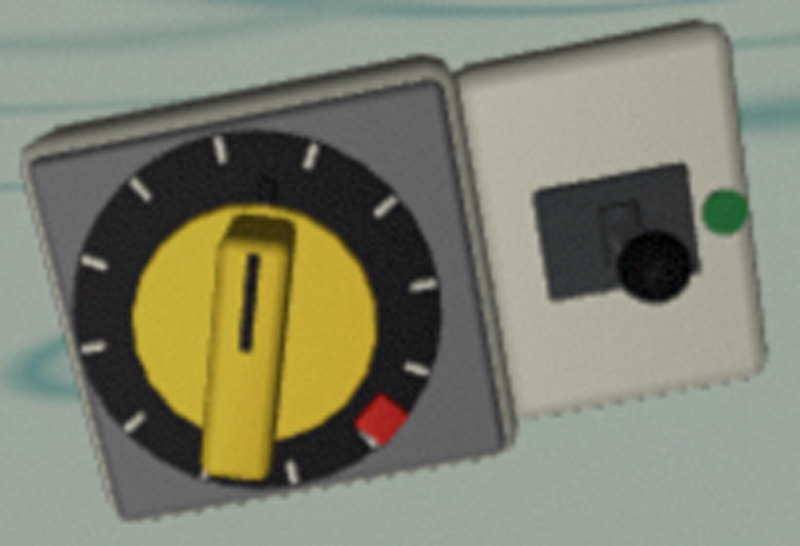

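Run:
```python
from h import *
d=load('w1')
P=lambda u,v,z:ray_z(d,230+u/3.9,145+v/3.9,z)
a2=lambda v:np.arctan2(v[1],v[0])
c1=P(254.5,323,.058);c2=P(257,308,.047);print('centres',c1,c2)
fb=P(214,477,.091)*0+ (P(203,475,.091)+P(270,480,.091))/2; bb=(P(219,238,.091)+P(292,238,.091))/2
print('bar',fb,bb,(fb+bb)/2,'ang',a2(bb-fb))
c=(c1+c2)/2
pt=P(268,179,.055); tb=P(367,408,.051); tc=P(382,420,.051)
for n,p in(('ptr',pt),('tabin',tb),('tabc',tc)): print(n,p,np.hypot(*(p-c)[:2]),a2(p-c))
mk=P(255,257,.091),P(246,350,.091); print('mark ang',a2(mk[0]-mk[1]))
ball=P(656,266,.074);g=P(725,211,.03); print('ball',ball,np.hypot(*(ball-c)[:2]),a2(ball-c)+np.pi/2,'green',g,a2(g-c)+np.pi/2)
print('edges', a2(P(435,83,.047)-P(30,160,.047))+np.pi/2,a2(P(120,517,.047)-P(30,160,.047))+np.pi)
```

```text
centres [ 0.58622094 -0.05035454  0.058     ] [ 0.58725695 -0.05024295  0.047     ]
bar [ 0.55866326 -0.04796033  0.091     ] [ 0.61362293 -0.05345339  0.091     ] [ 0.58614309 -0.05070686  0.091     ] ang -0.09961618319413447
ptr [ 0.62084492 -0.05412475  0.055     ] 0.03431989971153364 -0.11171298178158671
tabin [ 0.56220708 -0.07776068  0.051     ] 0.036823500860241755 -2.299899858785752
tabc [ 0.55900815 -0.08156086  0.051     ] 0.0417889610839473 -2.296405908861442
mark ang -0.11642386376331158
ball [ 0.60366258 -0.14369981  0.074     ] 0.09492190931419608 0.17924836644038478 green [ 0.6085784  -0.17010092  0.03      ] 0.18031590429076272
edges 0.1838922920079773 0.1834661917354805
```

Run:
```python
from h import *
c=np.array([.5864,-.0504]); a=-.108+np.pi
manip.goto([*c,.16],q(a)); f0=np.array(manip.read_wrist_force()); print('f0',f0)
manip.move_l([*c,.062],velocity=.08)
claw.gripper_to(.01)
print(manip.read_finger_gap(),manip.read_grasp_force(),manip.read_wrist_force(),manip.read_tcp_pos())
for dz in (.001,.002,.003,.004):
    manip.move_l([*c,.062-dz],velocity=.01); manip.hold(.15)
    F=np.array(manip.read_wrist_force()); print(dz,F,manip.read_tcp_pos()[2])
    if F[2]-f0[2]>20: break
print(manip.read_moment(),manip.read_joint_positions(),manip.read_time_s())
```

```text
f0 [0.05449437 0.23037193 1.20591764]
0.0152258101307341 60.102185010910034 [0.07060072 0.69506191 0.77262102] [ 0.58642579 -0.05040883  0.06207468]
0.001 [-1.73948898  1.31652998  5.26065176] 0.06129367231417803
0.002 [-2.5802392   0.38043705  8.4371245 ] 0.06069360807716262
0.003 [-3.42794603  1.7992064  11.80899478] 0.06012906131900863
0.004 [-4.67279006  0.89555338 15.17640353] 0.05957192415489596
[ 0.46846671  1.37482561 -0.0844212 ] [-3.07639470e-01  1.10361654e-01 -2.09273194e-01  1.25000253e+00
 -6.03444811e-05 -1.99737901e-01] 8.575
```

Run:
```python
from h import *
c=np.array([.5864,-.0504]); a=-.108+np.pi; p=[*c,.0555]
manip.move_l(p,velocity=.01); manip.hold(.15); print(manip.read_wrist_force(),manip.read_tcp_pos())
for k in (.1,.25):
    manip.goto(p,q(a-k)); manip.hold(.1)
    print(k,np.round(manip.read_wrist_force(),1),np.round(manip.read_moment(),2),np.round(manip.read_tcp_pos(),4),manip.read_joint_positions()[5],manip.read_time_s())
snap('top','t2'); crop(load('t2'),220,375,205,320,5,'c2')
```

```text
[-9.92456539  2.92881758 27.21270916] [ 0.58746601 -0.05056826  0.05896321]
0.1 [-9.7  1.8 27.5] [ 0.56  2.35 -0.11] [ 0.5875 -0.0507  0.059 ] -0.09966139743074075 9.475
0.25 [-10.    1.7  27.3] [ 0.37  2.42 -0.3 ] [ 0.5874 -0.051   0.0589] 0.05059713274369213 9.8417
```

View pics/c2.png

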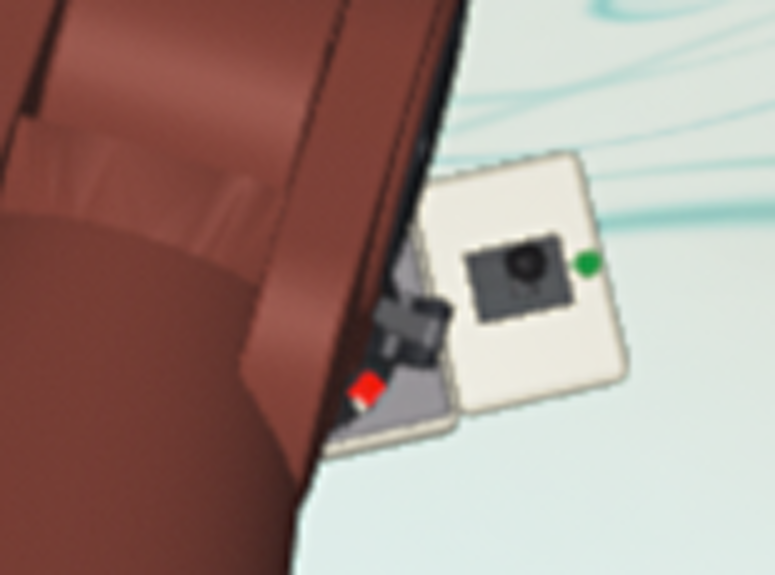

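```bash
cat >> h.py <<'E'
def green():
    d=imaging.get_image('top'); im=d['image'].astype(int)[225:300,300:360]
    m=(im[...,1]-np.maximum(im[...,0],im[...,2]))>40
    v,u=np.nonzero(m); return ray_z(d,300+u.mean(),225+v.mean(),.03)[:2],len(u)
E
python3 - <<'E'
from h import *
d0=load('top0'); im=d0['image'].astype(int)[225:300,300:360]
v,u=np.nonzero((im[...,1]-np.maximum(im[...,0],im[...,2]))>40); g0=ray_z(d0,300+u.mean(),225+v.mean(),.03)[:2]; print('g0',g0,len(u))
c=np.array([.5864,-.0504]); a=-.108+np.pi; p=[c[0]-.0015,c[1],.056]
manip.move_l(p,velocity=.01); manip.hold(.1)
print(np.round(manip.read_wrist_force(),1),manip.read_tcp_pos())
for k in (.5,.8,1.1):
    manip.goto(p,q(a-k)); manip.hold(.1); g,n=green()
    print(k,np.round(manip.read_wrist_force(),1),np.round(manip.read_moment(),2),np.round(manip.read_tcp_pos(),4),np.round((g-g0)*1e3,1),n,manip.read_time_s())
    if np.hypot(*(g-g0))>.004: break
E
```

```text
g0 [ 0.60870527 -0.17100911] 20
[-2.9  1.  20.7] [ 0.58681699 -0.05092392  0.05904453]
0.5 [-4.8  0.6 20.3] [ 0.02  1.   -0.39] [ 0.5867 -0.0513  0.0591] [0. 0.] 20 10.8
0.8 [-5.5 -1.6 21.9] [-0.4   1.4  -0.33] [ 0.5864 -0.0516  0.059 ] [0. 0.] 20 11.3417
1.1 [-7.3 -2.8 23.9] [-0.58  1.93 -0.33] [ 0.586  -0.0517  0.059 ] [0. 0.] 20 11.8833
```

Run:
```python
from h import *
g0=np.array([.60870527,-.17100911])
c=np.array([.5864,-.0504]); a=-.108+np.pi; p=[c[0]-.0025,c[1]-.0005,.056]
for k in (1.4,1.7,2.0,2.19):
    manip.goto(p,q(a-k)); manip.hold(.1); g,n=green()
    r=manip.read_eef_rot()
    print(k,np.round(manip.read_wrist_force(),1),np.round(manip.read_moment(),2),np.round(manip.read_tcp_pos(),4),np.round((g-g0)*1e3,1),n,2*np.arctan2(r[2],r[1])-(a-k),manip.read_time_s())
    if np.hypot(*(g-g0))>.004: break
snap('wrist','w3'); snap('side','s3')
```

```text
1.4 [-6.1  0.1 21.7] [-0.31  1.49 -0.32] [ 0.5853 -0.0519  0.059 ] [ 0. -0.] 20 -0.0007098805029113198 12.425
1.7 [-7.   0.2 23.1] [-0.22  2.07 -0.32] [ 0.5849 -0.0519  0.059 ] [ 0. -0.] 20 -0.0006701092273735387 12.9667
2.0 [-8.4  0.3 25.2] [ 0.03  2.49 -0.28] [ 0.5846 -0.0517  0.059 ] [ 0. -0.] 20 -0.0005362604497753942 13.5083
2.19 [-9.9  0.8 25.1] [ 0.18  2.74 -0.35] [ 0.5844 -0.0515  0.059 ] [ 0. -0.] 20 -0.0005250874436578679 13.9583
```

View pics/w3.png

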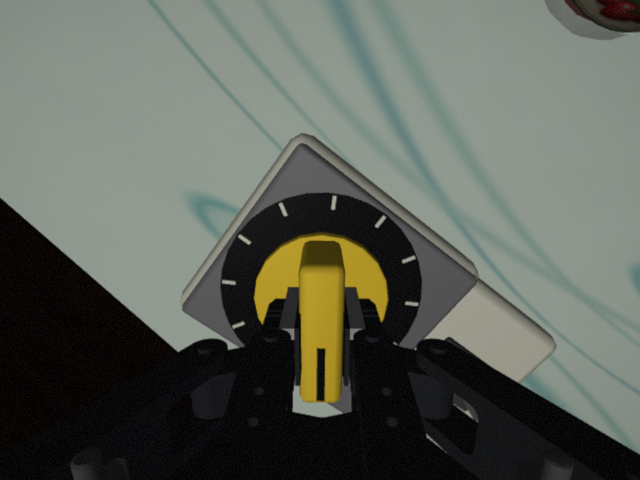

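Run:
```python
from h import *
g0=np.array([.60870527,-.17100911])
c=np.array([.5864,-.0504]); a=-.108+np.pi; p=[c[0]-.0025,c[1]-.0005,.056]
manip.goto(p,q(a-2.18)); print(manip.read_moment())
t=manip.read_tcp_pos()
manip.move_l([t[0],t[1],.060],velocity=.02); print(manip.read_wrist_force(),manip.read_moment())
claw.gripper_to(.06); print((green()[0]-g0)*1e3)
manip.move_l([t[0],t[1],.16],velocity=.15)
manip.goto([.60,-.075,.25],q(0.0)); d=snap('wrist','w4'); print((green()[0]-g0)*1e3,manip.read_time_s())
crop(d,230,435,145,285,3.9,'c4')
```

```text
[ 0.14520582  2.74685075 -0.21734765]
[-4.04507734 -0.11821286  9.52730178] [ 0.14243145  1.12025699 -0.26900185]
[0.20397894 0.09161021]
[0.20397894 0.09161021] 16.9333
```

View pics/c4.png

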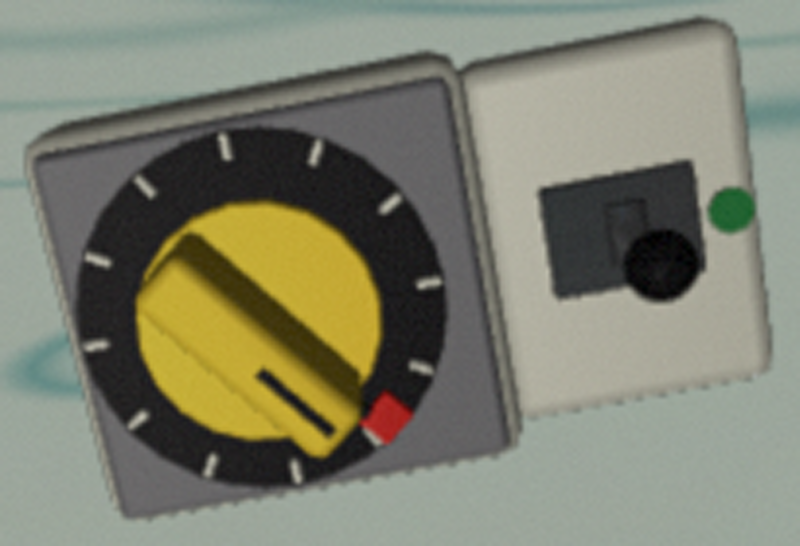

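Run:
```python
from h import *
d=load('w4')
P=lambda u,v,z:ray_z(d,230+u/3.9,145+v/3.9,z)[:2]
a2=lambda v:np.arctan2(v[1],v[0])
c=(P(259,321,.058)+P(262,306,.047))/2
print('c',c,'mark',a2(P(333,433,.091)-P(262,374,.091)),'tab',a2(P(388,418,.051)-c),a2(P(373,406,.051)-c))
print('bar edge',a2(P(358,400,.091)-P(190,262,.091)),a2(P(298,455,.091)-P(140,312,.091)))
print('markpos',a2(P(333,433,.091)-c),'ball',P(661,265,.074),manip.read_tcp_pos(),'g',P(731,210,.03))
```

```text
c [ 0.58683336 -0.05043071] mark -2.29173400226219 tab -2.2877082279577907 -2.290524179035849
bar edge -2.2803659298059493 -2.340213253886546
markpos -2.3382028435746935 ball [ 0.60379345 -0.14333693] [ 0.59943939 -0.07464665  0.2485451 ] g [ 0.6086938  -0.17000665]
```

Run:
```python
from h import *
g0=np.array([.60870527,-.17100911])
c=np.array([.5866,-.0504]); y=.181; u=np.array([np.sin(y),-np.cos(y)]); o=q(y+np.pi/2)
L=lambda s,z:[*(c+s*u),z]
manip.goto(L(.058,.15),o); claw.gripper_to(0.0); print(manip.read_finger_gap(),np.array(manip.read_wrist_force())[:2]@u)
manip.move_l(L(.058,.061),velocity=.1); print(np.array(manip.read_wrist_force())[:2]@u)
for s in (.070,.082,.09,.0965):
    manip.move_l(L(s,.061),velocity=.04); F=np.array(manip.read_wrist_force()); print(s,F[:2]@u,F[2],(np.array(manip.read_tcp_pos())[:2]-c)@u)
print((green()[0]-g0)*1e3, manip.read_time_s())
d=snap('side','s5'); w=snap('wrist','w5'); manip.hold(.3)
f,R,t=cam(d); p=R@np.array([*(c+.1*u),.06])+t; uu,vv=int(d['cx']+f*p[0]/p[2]),int(d['cy']+f*p[1]/p[2]); print(uu,vv)
crop(d,max(uu-75,0),uu+75,max(vv-55,0),vv+55,5,'c5')
```

```text
0.00045789282839439973 0.5934305684980206
-0.5724991864251957
0.07 -0.10007342870820823 -0.45476803323451404 0.07034583586666059
0.082 -0.42175584821849843 0.8615681807943247 0.08221273459384341
0.09 -0.1781412783913993 0.6497548035985006 0.09020550923072643
0.0965 -1.0803141241078056 -0.8911306209553832 0.09669729023892386
[nan nan] 21.775
357 243h.py:17: RuntimeWarning: Mean of empty slice.
  v,u=np.nonzero(m); return ray_z(d,300+u.mean(),225+v.mean(),.03)[:2],len(u)
  ret = ret.dtype.type(ret / rcount)
```

View pics/c5.png

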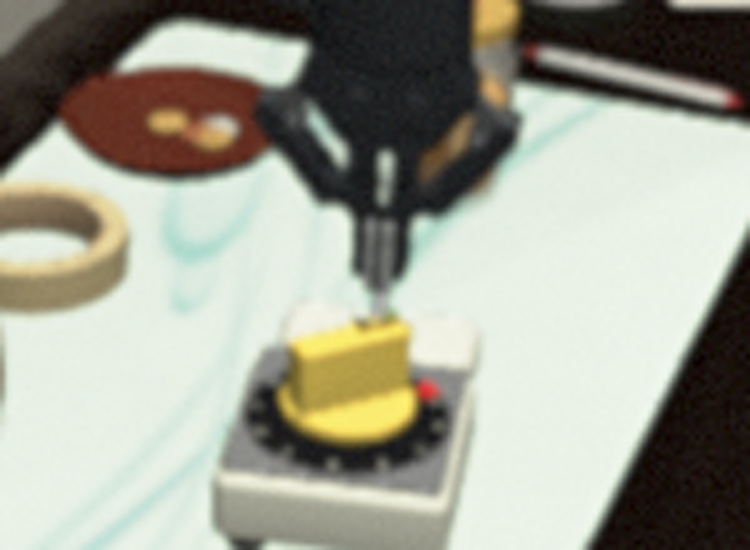

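Run:
```python
from h import *
c=np.array([.5866,-.0504]); y=.181; u=np.array([np.sin(y),-np.cos(y)])
L=lambda s,z:[*(c+s*u),z]
def avg(n=40):
    F=[]
    for _ in range(n): manip.hold(.025); F.append(np.array(manip.read_wrist_force())[:2]@u)
    return np.mean(F),np.std(F)/n**.5
for s in (.0965,.098): 
    manip.move_l(L(s,.061),velocity=.02); print(s,avg(),manip.read_time_s())
d=snap('top','t6'); crop(d,300,360,225,285,9,'c6')
d=load('s5'); crop(d,325,400,260,320,8,'c6b')
```

```text
0.0965 (np.float64(-1.2060772417122383), np.float64(0.07526754375429338)) 23.425
0.098 (np.float64(-1.7266563879022059), np.float64(0.06748642647594369)) 24.675
```

View pics/c6.png

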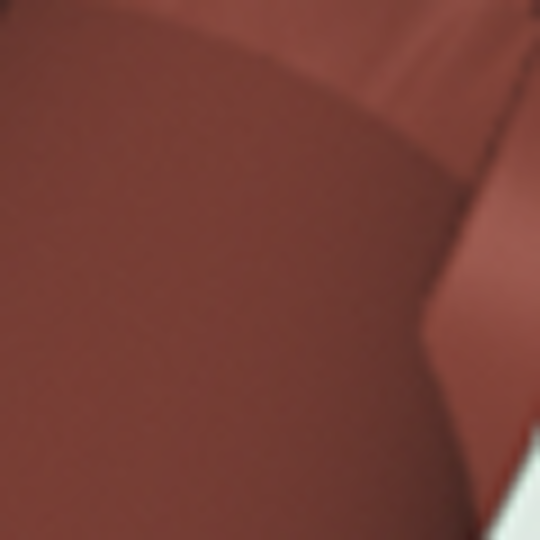

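Run:
```python
from h import *
g0=np.array([.60870527,-.17100911])
c=np.array([.5866,-.0504]); y=.181; u=np.array([np.sin(y),-np.cos(y)])
L=lambda s,z:[*(c+s*u),z]
manip.move_l(L(.097,.061),velocity=.02); manip.hold(.8)
manip.move_l(L(.059,.061),velocity=.05)
F=[]
for _ in range(40): manip.hold(.02); F.append(np.array(manip.read_wrist_force())[:2]@u)
print('bias',np.mean(F))
manip.move_l(L(.058,.16),velocity=.12)
manip.goto([.60,-.075,.25],q(0.0)); d=snap('wrist','w7'); print((green()[0]-g0)*1e3,manip.read_time_s())
crop(d,230,435,145,285,3.9,'c7')
```

```text
bias 0.04635584319654764
[0.20397894 0.09161021] 30.0083
```

View pics/c7.png

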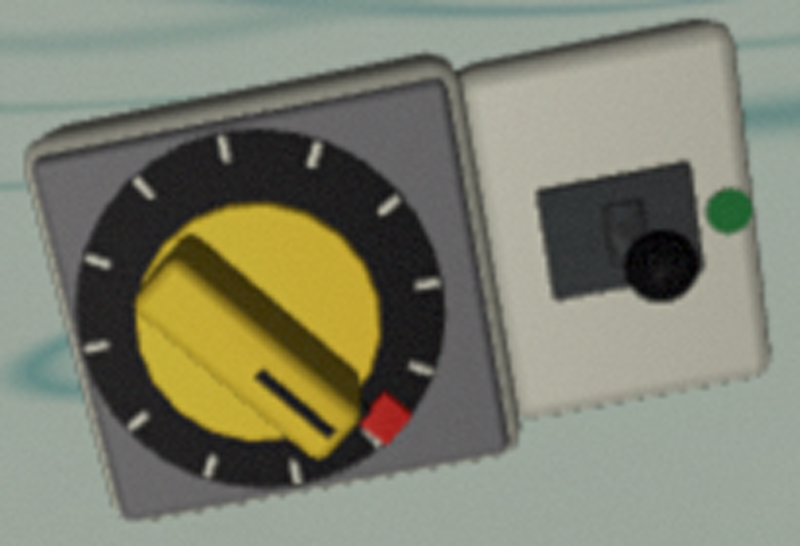

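The lever force of about 1.2 N matches a lean of about 0.5 rad. The picture shows the pointer at the tab, with the bar mark ending at (333,433) beside the tab at (388,418). The ball is back upright at (661,265), and the case has not moved.

```bash
python3 -c "
from h import *
print(ticket.close_job())"
```

```text
the job is handed in; nothing more can be done
None
```

I turned the knob to the red tab, held the lever over for more than two seconds and let it spring back upright. The case moved only about 0.2 mm and I kept clear of the jars. I handed the job in at about 30 s; no verdict came back, and I judged the lever's lean (about 0.5 rad) from the push force because the arm hid it from the cameras.

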